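# Feed a brake pad through the gravity flap of a parts chute

### The job

The two-lane parts chute has a brake pad waiting in one lane and a bearing in the other. With the fingertips, push the brake pad along its lane and through the yellow hanging flap until the whole pad lies behind the flap, then draw the fingers back out so that the flap falls shut behind it. Only slide the pad, never lift or tip it, and leave the bearing, the other flap and everything else on the bench alone.

Things in the scene. Friction and masses are not known exactly. Their poses are not given: they have to be found in the camera images.
- chute: Fixed two-lane chute, steel deck, blue walls. Origin at bench height, midway between the lanes, in the plane of the closed flaps; x = feed direction (away from the robot, through the flaps), y left, z up. Deck top at z = 10 mm, 216 mm wide, x = -170 to 120 mm. Lanes centred at y = +50 (left) and -50 mm (right). Behind the flaps a bay up to an end wall at x = 109 mm, 30 mm high above the deck.
- brake_pad: Brake pad, brown lining on a grey steel back plate, 61 (its y) x 40 (its x) x 14 mm, 0.2 to 0.4 kg, lying flat on the deck in one of the two lanes before the flap, lengthwise along the lane (its y axis along it). Origin at the centre of its underside.
- bearing: Dark steel release bearing, a ring 42 mm in diameter and 20 mm high, lying in the other lane; to be left where it is. Origin at the centre of its underside.
- flap_left (a joint): Yellow flap of the left lane (+y), rad: 0 = hanging shut; grows to 1.9 as its lower edge swings in the feed direction and up; it cannot swing toward the robot. 60 g, no spring: falls shut by its weight, rests on whatever is under it. Hinge line 70 mm above the bench, at chute x = -3 mm. Two side arms, 84 mm clear between, carry the panel; above the panel the space between them is open.
- flap_right (a joint): Angle of the yellow flap of the right lane (-y); the same in all else.
- flap_left_panel (a point): Middle of the lower edge of the left flap's panel (moves with the flap). The panel is 42 mm wide, 3 mm thick, and when shut reaches from 18 to 29 mm above the bench (8 mm gap over the deck). It stays propped on the pad until the pad's rear edge is about 20 mm past the flap plane. An upright finger following the pad lifts it further; its front face can go at most about 36 mm past that plane.
- flap_right_panel (a point): The same point of the right flap's panel.
- lane_left (a point): Front end of the left lane's centre line, on the deck's top, chute x = -155 mm. From here each lane is 46 mm wide between rails 4 mm thick and 14 mm above the deck. Blue posts 6 mm thick, 70 mm above the deck, stand at chute y = -103, 0 and 103 mm, x = -16 to 4 mm; nothing but the flaps bridges the lanes.
- lane_right (a point): The same point of the right lane.
- spring: Grey coil spring standing upright on the bench, 39 mm diameter, 68 mm high; bystander. Origin at the centre of its underside.
- grease_tin: Blue round tin, 53 mm diameter, 38 mm high; bystander. Origin at the centre of its underside.
- white_carton: White carton, 51 x 75 x 55 mm; bystander. Origin at the centre of its underside.
- bolt: Steel bolt lying on the bench, 54 x 18 x 16 mm; bystander. Origin at the centre of its underside.
- paint_marker: Yellow and white paint marker lying on the bench, 121 x 13 x 13 mm; bystander. Origin at the centre of its underside.
Mind the look-alikes: they are no part of the job. Leave any orange or red look-alike of the brake_pad alone.

How it is judged:
By the outcome, as a careful person would: the job done as asked, in the order asked, and still so for the second after the job is handed in, with the robot touching nothing.
It also fails if it takes over 42 s, if anything falls off the work surface, if the arm or the gripper's body presses on something with over 40 N, if the wrist force passes 120 N, or if a joint passes its speed limit or range.

### The arm

A 7-joint arm with a two-finger parallel gripper is mounted at the origin on a cart in front of the work surface, level with it; the furniture and walls round the work are solid. World frame = base frame: x ahead of the robot, y to its left, z up, the work surface at z = 0. Lengths are in m, angles in degrees, forces in N, time in s.
With the tool pointing down it reaches from about 0.425 to 0.875 m from the base axis. Payload 4.7 kg.
Tool frame: the origin (TCP) lies at the very end of the fingers, on their centre line; the grasp point (between the pads) lies 19 mm behind it; z points along the fingers, y is the line along which they close (so a half turn about z gives the same grasp; the last joint's range is limited). The gripper opens to 87 mm and grips with 3 to 60 N. Pads are 19 mm wide; open, the fingers measure 117 mm over their backs; the gripper's body (75 mm by 190 mm) begins 51 mm behind the grasp point.
Start: joints at [66.297, 18.392, -4.016, 83.108, 1.295, 78.541, -3.26], TCP at [0.27, -0.591, 0.223] pointing down, gripper open.
Joint ranges: [-163.93, 163.93], [-17.29, 119.83], [-79.2, 71.16], [3.27, 140.29], [-89.18, 269.18], [5.43, 117.66], [-154.24, 154.24]. Speed limits (degrees/s): [147.25, 147.25, 180, 180, 180, 180, 180].

### API

Orientations are given as [roll, pitch, yaw] about the fixed x, y, z axes, in that order (R = Rz(yaw) Ry(pitch) Rx(roll)).
In Python, from cell import get_obs, read_camera, sign_off, silhouettes gives the robot as it stands.
- The arm moves only by the tool play_rows, never from a script. Its argument "steps" is a list that holds one entry, the list of rows, each a list of 7 numbers: the shift along the tool's x, y, z in m, then the turn, a rotation vector about the tool's x, y, z in rad, then the finger opening in m, from 0 to 0.087. A call has 1 to 12 rows; each row shifts and turns the commanded pose from where the row before left it, along the tool's axes as they then stand; what a row does not reach is not made up. A row lasts 1/10 s, in which the tool goes at most 50 mm and 8.59 degrees, less where a joint would pass 70% of its speed; a pose out of reach is approached as far as the arm can. A call is refused whole if a number of a shift passes 0.05 or a number of a turn 0.15, either way. A call with a gripper value outside its range is refused whole. The fingers move at their own pace and stop on an object; "force" is the grip in N (left out, the last holds). Time passes only in rows, so rows that do not move let the fingers close. It gives the time, the measured TCP pose, the force, the opening and the grip force at its end, in the units of the state.
- get_obs(): the state, without advancing time (a new reading comes with each control period).
- read_camera(name): name is "scene" or "top" or "wrist"; returns a dict with "frame" (400x640x3 uint8, red, green, blue), "intrinsics" (3x3 intrinsics, pixels), "view" (4x4, takes a point from world to camera coordinates). Camera axes: x right, y up, looking along -z (the intrinsics and any distortion apply to the point x, -y, -z); pixel columns grow to the right and rows downward; lengths in m; the calibration is good to about 2 mm. A picture is of the moment at which its call begins. There is no depth.
- sign_off(): hands the job in; it is judged then, once.
Trained networks look in the newest picture that a camera, given by its name, has taken for a name from the list of things; names that differ only in an ending like _2 or _b are one class to them, and where a whole thing is asked for, a point or a joint stands for the part that bears it (a point fixed in the world has none). Each returns a list of dicts, best first, with "p" (0 to 1); they miss things now and then, are a little off and sometimes report something else, mostly with a low value. They report only what shows in the picture. A call takes as long as a camera call. They do not tell look-alikes from the thing itself.
- silhouettes(camera, name): "pixels" (400x640 bool, what is visible of it) and "extent" ([left, top, right, bottom] in pixels, round what is visible of it).
The state is a dict: "time_s": time; "qpos": joint angles; "joint_velocities": joint speeds; "effort": joint torques, N m; "tool_pos": TCP position; "tool_rot": TCP orientation; "force": force on the tool from outside, world axes, zero at the start; "wrist_torque": the same for the moment, N m; "grip_width": finger opening in m; "grasp_force": force on a finger pad.
Only numpy, scipy, OpenCV 4.12 (cv2) and the standard library are available. Lean on these libraries where they do the work, as an engineer would, in place of code of your own. Each camera call takes 0.05 s, during which the arm holds its last target. There are 200 camera calls.

## Working session

There is one attempt and no reset: what is moved stays moved. The work goes in short steps, Python scripts to look and compute and a tool call to move; the robot and the scene stay as the last step left them, time stands still between calls to the robot, and variables do not carry over. Pictures are saved under pics/ and viewed, at most 10 in all, crops included, and the job is handed in when it is done.

Besides the shell and the picture viewer there is one more tool, called after "Request:" as name(argument=value, ...), one argument or row to a line, values as JSON. play_rows: Moves the arm, as the interface text tells. Its arguments: {"type":"object","properties":{"steps":{"type":"array","items":{"type":"array","items":{"type":"array","items":{"type":"number"}}}},"force":{"type":"number"}},"required":["steps"]}

```bash
mkdir -p pics; ls
cat > h.py <<'E'
import numpy as np,cv2
from cell import *
def save(n,c):
    cv2.imwrite(f'pics/{n}.png',cv2.cvtColor(c,cv2.COLOR_RGB2BGR))
def ray(cam,u,v):
    K=np.array(cam['intrinsics']);V=np.array(cam['view'])
    d=np.linalg.inv(K)@np.array([u,v,1.]);d=np.array([d[0],-d[1],-d[2]])
    R=V[:3,:3];return -R.T@V[:3,3],R.T@d
def onz(cam,u,v,z):
    o,d=ray(cam,u,v);return o+d*(z-o[2])/d[2]
def proj(cam,P):
    K=np.array(cam['intrinsics']);V=np.array(cam['view'])
    P=np.atleast_2d(P);c=P@V[:3,:3].T+V[:3,3];c=c*[1,-1,-1];q=c@K.T;return q[:,:2]/q[:,2:]
E
python3 - <<'E'
from h import *
for n in ("scene","top"):
    c=read_camera(n);save(n,c['frame'])
    print(n,np.round(ray(c,320,200),3).tolist())
    for o in ("brake_pad","bearing","flap_left","flap_right","chute","spring","grease_tin","white_carton","bolt","paint_marker"):
        print(o,[(round(s['p'],2),[int(x) for x in s['extent']]) for s in silhouettes(n,o)][:3])
print(get_obs())
E
```

```text
pics
scene [[-0.043, 0.781, 0.869], [0.397, -0.706, -0.587]]
brake_pad [(0.65, [233, 273, 248, 291]), (0.63, [295, 294, 318, 311]), (0.51, [347, 232, 361, 251])]
bearing [(0.47, [296, 222, 309, 234])]
flap_left [(0.51, [260, 219, 274, 247])]
flap_right []
chute [(0.89, [226, 201, 328, 272])]
spring [(0.79, [241, 290, 256, 311])]
grease_tin [(0.55, [350, 175, 362, 190])]
white_carton [(0.76, [344, 157, 363, 179]), (0.48, [265, 319, 281, 327]), (0.36, [239, 287, 255, 315])]
bolt [(0.65, [263, 322, 267, 324])]
paint_marker []
top [[0.236, -0.09, 1.426], [0.156, -0.017, -0.988]]
brake_pad [(0.77, [264, 184, 279, 204]), (0.69, [212, 236, 229, 256]), (0.53, [206, 167, 225, 183])]
bearing [(0.47, [295, 181, 308, 199])]
flap_left [(0.45, [261, 157, 279, 164])]
flap_right [(0.57, [292, 154, 300, 156])]
chute [(0.61, [242, 117, 326, 223])]
spring [(0.47, [178, 191, 197, 208])]
grease_tin [(0.73, [264, 183, 276, 204])]
white_carton [(0.86, [436, 164, 467, 191])]
bolt [(0.37, [181, 226, 194, 230])]
paint_marker [(0.51, [390, 205, 396, 241])]
{'time_s': 1.1, 'qpos': array([66.29696019, 18.39255452, -4.01883659, 83.10677456,  1.29450817,
       78.54044866, -3.26182058]), 'joint_velocities': array([-0.0113741 , -0.05869747, -0.09504215,  0.07785759, -0.0283934 ,
        0.04923629,  0.07697984]), 'effort': array([-1.24840726e-04, -4.91119158e+01, -4.03062869e-01, -3.12777615e+01,
       -6.37715799e-02,  3.38392030e-02,  2.40571057e-05]), 'tool_pos': array([ 0.26967879, -0.59144803,  0.22258655]), 'tool_rot': array([1.79994662e+02, 1.31004800e-03, 2.45124972e+01]), 'force': array([-0.61099531,  0.05496644, -0.15198062]), 'wrist_torque': array([-0.05259053,  0.01947417, -0.02673523]), 'grasp_force': 0.0, 'grip_width': 0.0870327197832714}
```

Run:
```python
import cv2
a=cv2.imread('pics/top.png')[100:280,160:400];cv2.imwrite('pics/top_c.png',cv2.resize(a,None,fx=3.3,fy=3.3,interpolation=cv2.INTER_CUBIC))
a=cv2.imread('pics/scene.png')[150:340,210:400];cv2.imwrite('pics/scene_c.png',cv2.resize(a,None,fx=3.1,fy=3.1,interpolation=cv2.INTER_CUBIC))
```

```text
(no output)
```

View pics/top_c.png

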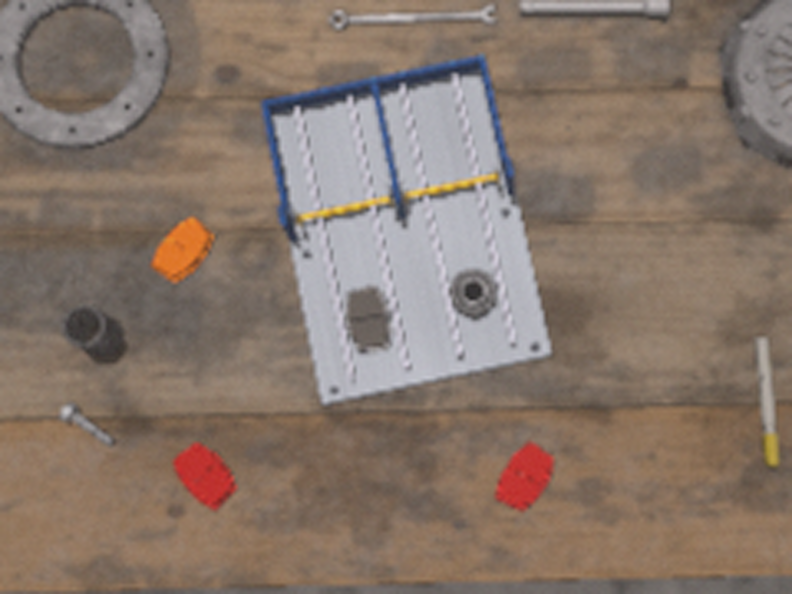

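View pics/scene_c.png

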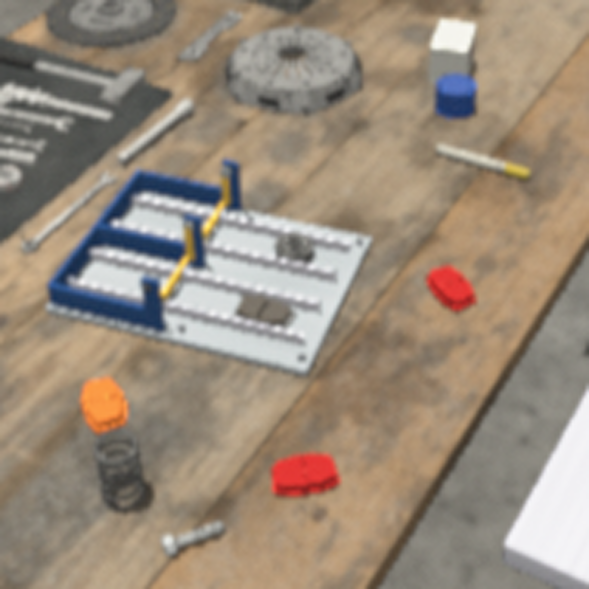

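Pictures: brown pad lies in the left lane (top px ≈ (271,196), scene ≈ (295,250)). Candidates: brown (271,196); red (222,244) and (319,244); orange (215,175). By the description it's the brown one, and the close crop agrees. The bearing is at (304,189), right lane.

```bash
cat > m.py <<'E'
from h import *
from scipy.optimize import least_squares
c=read_camera("top")
cr=np.array([[323,403],[549,352],[350,380],[407,367],[460,357],[515,345],[296,108],[350,97],[403,86],[455,75]])/3.3+[160,100]-0.35
M=np.array([[-170,108,10],[-170,-108,10]]+[[-155,y,24] for y in(75,25,-25,-75)]+[[105,y,24] for y in(75,25,-25,-75)])/1e3
def T(p,M):
    cs,s=np.cos(p[2]),np.sin(p[2]);return M@np.array([[cs,s,0],[-s,cs,0],[0,0,1]])+[p[0],p[1],0]
r=least_squares(lambda p:((proj(c,T(p,M))-cr)[:6]).ravel(),[0.5,-0.1,0.1])
print('chute',r.x[:2],np.degrees(r.x[2]));print(np.round(r.fun.reshape(-1,2),1).tolist())
E
python3 - <<'E'
from m import *
p=r.x
print(np.round(proj(c,T(p,M))-cr,1).tolist())
inv=lambda P:T([0,0,-p[2]],P-[p[0],p[1],0])
for o,z in(("brake_pad",.024),("bearing",.03)):
  for s in silhouettes("top",o):
    v,u=np.nonzero(s['pixels']);w=onz(c,u.mean(),v.mean(),z);print(o,round(s['p'],2),w,inv(w[None])*1e3)
W=read_camera("wrist");save("wrist",W['frame'])
print(proj(W,T(p,M)),ray(W,320,200),W['intrinsics'])
E
```

```text
chute [0.58304629 0.00480972] 11.318361327243961
[[-0.5, 0.5], [0.9, 0.6], [0.6, -0.3], [-0.3, 0.1], [-0.1, -0.5], [-0.5, -0.4]]
[[-0.5, 0.5], [0.9, 0.6], [0.6, -0.3], [-0.3, 0.1], [-0.1, -0.5], [-0.5, -0.4], [0.0, 0.3], [-0.4, 0.3], [-0.6, 0.3], [-0.6, 0.2]]
brake_pad 0.77 [0.54137923 0.20108494 0.024     ] [[ -2.33565974 200.63561438  24.        ]]
brake_pad 0.67 [0.33311603 0.17886881 0.024     ] [[-210.90865798  219.7253665    24.        ]]
brake_pad 0.58 [0.47093976 0.03098094 0.024     ] [[-104.78988229   47.66430389   24.        ]]
brake_pad 0.49 [ 0.32645592 -0.10790548  0.024     ] [[-273.72167846  -60.16457192   24.        ]]
brake_pad 0.3 [ 0.59359454 -0.03805173  0.024     ] [[  1.93110485 -44.09807559  24.        ]]
bearing 0.55 [0.3822662  0.28673976 0.03      ] [[-141.54358372  315.8521903    30.        ]]
bearing 0.54 [ 0.49451622 -0.06512576  0.03      ] [[-100.5338792   -51.20041671   30.        ]]
[[-227.21587727 -197.21195017]
 [  -6.07962046 -135.56030757]
 [-221.70564152 -223.63403768]
 [-165.84940365 -207.7622755 ]
 [-111.17653303 -192.22677162]
 [ -57.64981773 -177.01695213]
 [-308.90832149 -688.78474064]
 [-234.79979135 -661.57390601]
 [-162.73352924 -635.11294212]
 [ -92.62626197 -609.37127308]] (array([ 0.3319703 , -0.5634689 ,  0.38431459]), array([-0.22179856, -0.0997512 , -0.96999618])) [[276.74892465   0.         320.59779841]
 [  0.         276.74892465 201.5855396 ]
 [  0.           0.           1.        ]]
```

Request:
play_rows(
  steps=[
    [[0,0,0,0,0,0.115,0],[0,0,0,0,0,0.115,0],[0.02,-0.041,0,0,0,0,0],[0.02,-0.041,0,0,0,0,0],[0.02,-0.041,0,0,0,0,0],[0.02,-0.041,0,0,0,0,0],[0.02,-0.041,0,0,0,0,0],[0.02,-0.041,0,0,0,0,0],[0.02,-0.041,0,0,0,0,0],[0.02,-0.041,0,0,0,0,0],[0.02,-0.041,0,0,0,0,0],[0.02,-0.041,0,0,0,0,0]],
  ],
)

```text
time_s: 2.5
tool_pos: [0.3854, -0.1484, 0.2229]
tool_rot: [179.9, -0.0, 11.3]
force: [0.9, 0.4, 0.5]
grip_width: 0.0031
grasp_force: 0.0
```

Request:
play_rows(
  steps=[
    [[0.018,-0.041,0,0,0,0,0],[0.018,-0.041,0,0,0,0,0],[0.018,-0.041,0,0,0,0,0],[0.018,-0.041,0,0,0,0,0],[0,0,0,0,0,0,0],[0,0,0,0,0,0,0]],
  ],
)

```text
time_s: 3.1
tool_pos: [0.4236, 0.0254, 0.2227]
tool_rot: [179.9, -0.0, 11.5]
force: [-1.4, 0.0, -0.3]
grip_width: 0.0007
grasp_force: 0.0
```

Run:
```python
from m import *
o=get_obs();print(o['tool_pos'],o['tool_rot'],o['grip_width'],o['time_s'])
p=r.x;W=read_camera("wrist");f=W['frame'].copy()
for q in proj(W,T(p,M)): 
    if abs(q).max()<900: cv2.circle(f,tuple(int(x) for x in q),3,(0,255,0),1)
save("wrist2",f);np.save('w2.npy',W['frame'])
inv=lambda P:T([0,0,-p[2]],P-[p[0],p[1],0])
for s in silhouettes("wrist","brake_pad"):
    v,u=np.nonzero(s['pixels']);w=onz(W,u.mean(),v.mean(),.024);print(round(s['p'],2),s['extent'],w,inv(w[None])*1e3)
```

```text
chute [0.58304629 0.00480972] 11.318361327243961
[[-0.5, 0.5], [0.9, 0.6], [0.6, -0.3], [-0.3, 0.1], [-0.1, -0.5], [-0.5, -0.4]]
[0.42340984 0.02410223 0.22256382] [1.79948562e+02 1.51257161e-02 1.13299022e+01] 8.192904523848126e-05 3.15
0.67 [173.2, 33.7, 221.5, 84.9] [0.54142475 0.19688559 0.024     ] [[ -3.11518848 196.50900321  24.        ]]
0.65 [182.4, 198.8, 219.2, 241.7] [0.34341627 0.17771582 0.024     ] [[-201.03503117  216.573272     24.        ]]
0.59 [304.4, 120.5, 339.3, 170.0] [0.47440149 0.03383717 0.024     ] [[-100.83491771   49.78558538   24.        ]]
```

View pics/wrist2.png

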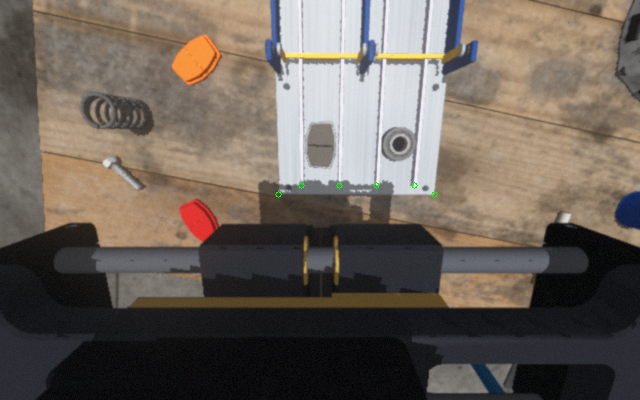

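The projected chute model sits on the deck corner and rails ((279,194), (302,185), (339,185), (435,194)). The pad at (321,145) lies straight ahead of the closed fingers (320,250). TCP is at chute x −153, y +50, and the pad's rear is at about −133, so I'll descend.

Request:
play_rows(
  steps=[
    [[0,0,0.04,0,0,0,0],[0,0,0.04,0,0,0,0],[0,0,0.04,0,0,0,0],[0,0,0.03,0,0,0,0],[0,0,0.02,0,0,0,0],[0,0,0.01,0,0,0,0],[0,0,0.01,0,0,0,0],[0,0,0,0,0,0,0],[0,0,0,0,0,0,0]],
  ],
)

```text
time_s: 4.15
tool_pos: [0.4242, 0.0245, 0.0332]
tool_rot: [180.0, -0.1, 11.3]
force: [-0.1, -0.8, 0.2]
grip_width: 0.0002
grasp_force: 0.0
```

Run:
```python
from h import *
o=get_obs();print(o['tool_pos'],o['tool_rot'],o['force'])
W=read_camera("wrist");f=W['frame'].copy();save("w3",f)
```

```text
[0.42422929 0.02454963 0.03318124] [ 1.79974381e+02 -5.94660525e-02  1.13049219e+01] [-0.13716121 -0.7655557   0.15718362]
```

View pics/w3.png

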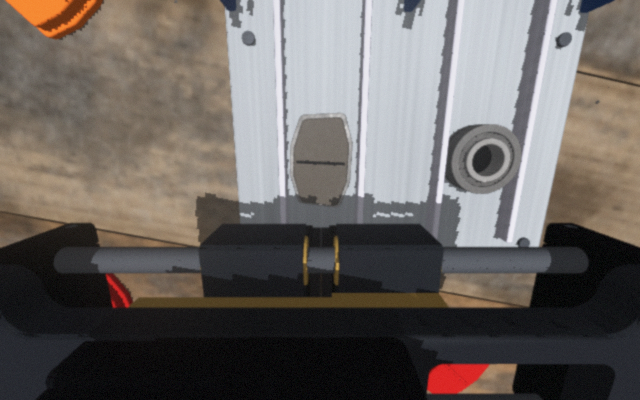

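Fingers are centred at column 320 and the rails at about 285 and 362. The pad's rear is at row ~205, ahead of the fingers. I'll compute the gap before the last 17 mm down.

Run:
```python
from h import *
W=read_camera("wrist")
a=np.radians(11.3);R=np.array([[np.cos(a),np.sin(a)],[-np.sin(a),np.cos(a)]])
for n,u,v,z in(("rear",320,206,.02),("front",322,112,.02),("railL",281,150,.024),("railR",360,150,.024),("railL2",285,210,.024),("padL",290,160,.02),("padR",353,160,.02)):
    w=onz(W,u,v,z);print(n,(R@(w[:2]-[.583,.0048])*1e3).round(1),w.round(3))
```

```text
rear [-131.1   50.5] [0.445 0.029 0.02 ]
front [-72.3  49.3] [0.502 0.039 0.02 ]
railL [-94.7  74.2] [0.476 0.059 0.024]
railR [-94.7  26.1] [0.485 0.012 0.024]
railL2 [-132.7   73. ] [0.439 0.05  0.024]
padL [-101.1   69.4] [0.47  0.053 0.02 ]
padR [-101.1   29.7] [0.478 0.014 0.02 ]
```

Request:
play_rows(
  steps=[
    [[0,0,0.009,0,0,0,0],[0,0,0.008,0,0,0,0],[0,0,0,0,0,0,0],[0.004,0,0,0,0,0,0],[0.004,0,0,0,0,0,0],[0.004,0,0,0,0,0,0],[0.006,0,0,0,0,0,0],[0.008,0,0,0,0,0,0],[0.008,0,0,0,0,0,0],[0.008,0,0,0,0,0,0],[0.008,0,0,0,0,0,0],[0,0,0,0,0,0,0]],
  ],
)

```text
time_s: 5.45
tool_pos: [0.4711, 0.0331, 0.0153]
tool_rot: [179.9, 0.3, 11.3]
force: [-5.0, -4.1, 4.9]
grip_width: 0.0007
grasp_force: 4.5
```

Run:
```python
from h import *
o=get_obs();print(o['tool_pos'],o['tool_rot'],o['force'])
W=read_camera("wrist");f=W['frame'].copy();save("w4",f)
```

```text
[0.47105306 0.03306357 0.01526582] [179.90751437   0.31614712  11.27895694] [-4.98045719 -4.05919767  4.86739127]
```

View pics/w4.png

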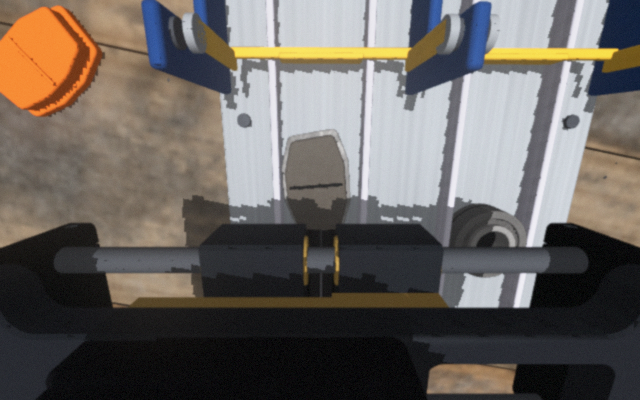

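The pad at (318,178) is moving forward in the lane. It has turned slightly, its front leaning left toward the rail. I'll bias the fingers a little left and continue.

Request:
play_rows(
  steps=[
    [[0.004,-0.001,0,0,0,0,0],[0.006,-0.001,0,0,0,0,0],[0.006,-0.001,0,0,0,0,0],[0.006,0,0,0,0,0,0],[0.006,0,0,0,0,0,0],[0.006,0,0,0,0,0,0],[0.006,0,0,0,0,0,0],[0.006,0,0,0,0,0,0],[0.006,0,0,0,0,0,0],[0.006,0,0,0,0,0,0],[0.004,0,0,0,0,0,0],[0,0,0,0,0,0,0]],
  ],
)

```text
time_s: 6.7
tool_pos: [0.5278, 0.0449, 0.0151]
tool_rot: [179.7, 0.8, 11.2]
force: [-15.5, -9.8, 17.2]
grip_width: 0.0004
grasp_force: 11.2
```

Run:
```python
from h import *
o=get_obs();print(o['tool_pos'],o['tool_rot'],o['force'])
a=np.radians(11.3);R=np.array([[np.cos(a),np.sin(a)],[-np.sin(a),np.cos(a)]])
print(R@(o['tool_pos'][:2]-[.583,.0048])*1e3)
W=read_camera("wrist");S=read_camera("scene")
b=cv2.resize(S['frame'][190:290,215:335],(480,400),interpolation=cv2.INTER_CUBIC)
save("w5",cv2.resize(np.hstack([W['frame'][:,160:480],b]),(800,400)))
```

```text
[0.52778489 0.04492579 0.01514372] [179.67926065   0.81280384  11.16436818] [-15.52019475  -9.82149721  17.2452942 ]
[-46.28224962  50.16712036]
```

View pics/w5.png

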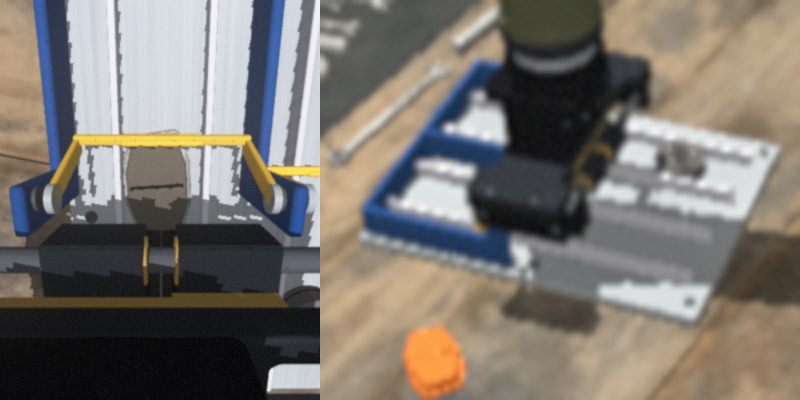

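The flap is being lifted by the pad (front at (155,135)). The wrist shows 17 N upward, so the tips are probably resting on the steel plate's ledge, whose top is at z≈15. I'll back off slightly, raise 3 mm and push on the lining.

Request:
play_rows(
  steps=[
    [[-0.003,0,0,0,0,0,0],[-0.003,0,0,0,0,0,0],[0,0,-0.003,0,0,0,0],[0,0,0,0,0,0,0]],
  ],
)

```text
time_s: 7.2
tool_pos: [0.5268, 0.0486, 0.0186]
tool_rot: [180.0, 0.0, 11.3]
force: [-0.5, -1.7, 0.1]
grip_width: 0.0007
grasp_force: 0.8
```

Run:
```python
from h import *
o=get_obs();print(o['tool_pos'],o['tool_rot'],o['force'],o['wrist_torque'])
a=np.radians(11.3);R=np.array([[np.cos(a),np.sin(a)],[-np.sin(a),np.cos(a)]])
print(R@(o['tool_pos'][:2]-[.583,.0048])*1e3)
W=read_camera("wrist");save("w6",cv2.resize(W['frame'][80:300,180:460],None,fx=2.5,fy=2.5))
```

```text
[0.52684967 0.04864417 0.01862228] [1.79997497e+02 2.76206420e-02 1.13357771e+01] [-0.49502551 -1.6879231   0.07752511] [-0.32834288  0.30997721  0.01087954]
[-46.47074053  53.99668107]
```

View pics/w6.png

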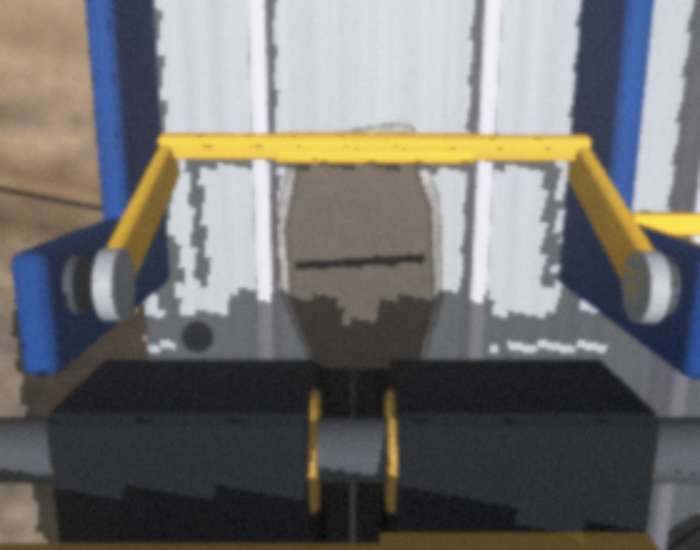

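Forces are released and the tip is at z 18.6, still against the lining. The pad is at (360,260) under the flap bar, nearly straight.

Request:
play_rows(
  steps=[
    [[0.002,0.001,0,0,0,0,0],[0.004,0.001,0,0,0,0,0],[0.005,0,0,0,0,0,0],[0.006,0,0,0,0,0,0],[0.006,0,0,0,0,0,0],[0.006,0,0,0,0,0,0],[0.006,0,0,0,0,0,0],[0.004,0,0,0,0,0,0],[0,0,0,0,0,0,0]],
  ],
)

```text
time_s: 8.15
tool_pos: [0.5668, 0.0548, 0.0187]
tool_rot: [-180.0, -0.1, 11.3]
force: [0.5, -0.4, -1.0]
grip_width: 0.0006
grasp_force: 0.0
```

```bash
cat > st.py <<'E'
from h import *
o=get_obs();print(o['tool_pos'],o['tool_rot'],o['force'])
a=np.radians(11.3);R=np.array([[np.cos(a),np.sin(a)],[-np.sin(a),np.cos(a)]])
print('chute TCP',(R@(o['tool_pos'][:2]-[.583,.0048])*1e3).round(1))
W=read_camera("wrist")
for s in silhouettes("wrist","brake_pad")[:2]:
    e=s['extent'];w=onz(W,(e[0]+e[2])/2,e[1],.02);print(round(s['p'],2),np.round(e),'front',(R@(w[:2]-[.583,.0048])*1e3).round(1))
E
python3 st.py
```

```text
[0.56679239 0.05476464 0.01866409] [-1.79970026e+02 -1.08795243e-01  1.13390837e+01] [ 0.49443258 -0.40591761 -0.96529544]
chute TCP [-6.1 52.2]
0.91 [ 49. 180. 139. 248.] front [ 34.2 184.9]
0.64 [290. 128. 356. 229.] front [63.7 50.7]
```

Request:
play_rows(
  steps=[
    [[0.004,0.001,0,0,0,0,0],[0.004,0,0,0,0,0,0],[0.004,0,0,0,0,0,0],[0.004,0,0,0,0,0,0],[0.004,0,0,0,0,0,0],[0.004,0,0,0,0,0,0],[0.003,0,0,0,0,0,0],[0.001,0,0,0,0,0,0],[0,0,0,0,0,0,0]],
  ],
)

```text
time_s: 9.15
tool_pos: [0.5893, 0.0578, 0.0184]
tool_rot: [179.9, 0.5, 11.3]
force: [-12.5, -2.5, 11.2]
grip_width: 0.0004
grasp_force: 6.6
```

```bash
cat >> st.py <<'E'
save("w7",W['frame'])
E
python3 st.py
```

```text
[0.58927839 0.05782084 0.01839609] [179.92501687   0.52614343  11.31957361] [-12.46508253  -2.5306914   11.15427944]
chute TCP [16.5 50.8]
0.9 [ 95. 212. 141. 282.] front [ 37.6 172.1]
0.82 [284. 125. 357. 224.] front [87.8 50.2]
```

View pics/w7.png

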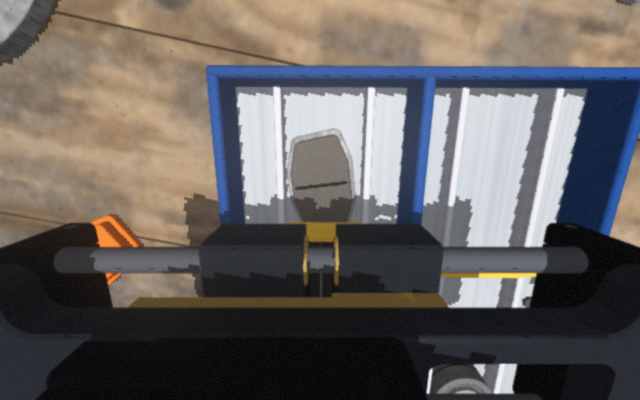

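The fingers are at +26 and the pad's front at ≈+88, so its rear is at ≈+27, past the 20 mm needed. Pad at (320,175), slightly turned. I'll draw back and check the flap.

Request:
play_rows(
  steps=[
    [[-0.003,0,0,0,0,0,0],[-0.004,0,0,0,0,0,0],[-0.006,0,0,0,0,0,0],[-0.008,0,0,0,0,0,0],[-0.01,0,0,0,0,0,0],[-0.01,0,0,0,0,0,0],[-0.01,0,0,0,0,0,0],[-0.01,0,0,0,0,0,0],[-0.01,0,0,0,0,0,0],[-0.015,0,0,0,0,0,0],[-0.015,0,0,0,0,0,0],[0,0,0,0,0,0,0]],
  ],
)

```text
time_s: 10.45
tool_pos: [0.492, 0.0382, 0.0182]
tool_rot: [179.9, 0.1, 11.3]
force: [-0.1, -0.0, 0.7]
grip_width: 0.0004
grasp_force: 0.0
```

```bash
sed -i 's/w7/w8/' st.py; python3 st.py
```

```text
[0.49196799 0.03815119 0.01821753] [1.79927941e+02 1.12651004e-01 1.13146462e+01] [-0.10788688 -0.04555778  0.66478111]
chute TCP [-82.7  50.5]
0.9 [285.   0. 363.  58.] front [49.1 48.5]
0.76 [  5.  51. 117. 151.] front [ 25.8 185.6]
```

View pics/w8.png

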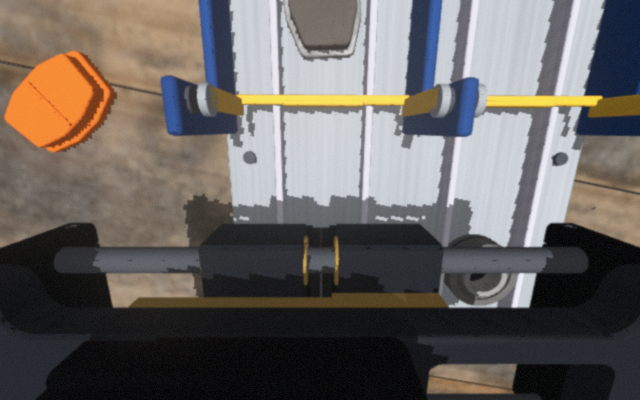

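The left flap lies in line with the right one at row 101, so it is shut, and the pad is wholly behind it (rear edge at row 58). I'll lift clear.

Request:
play_rows(
  steps=[
    [[0,0,-0.01,0,0,0,0],[0,0,-0.02,0,0,0,0],[0,0,-0.03,0,0,0,0],[0,0,-0.04,0,0,0,0],[0,0,-0.04,0,0,0,0],[0,0,-0.03,0,0,0,0],[0,0,-0.01,0,0,0,0],[0,0,0,0,0,0,0],[0,0,0,0,0,0,0]],
  ],
)

```text
time_s: 11.45
tool_pos: [0.4936, 0.0389, 0.1975]
tool_rot: [-180.0, 0.1, 11.3]
force: [-0.6, -0.5, 0.1]
grip_width: 0.0006
grasp_force: 0.0
```

```bash
sed -i 's/w8/w9/' st.py
cat >> st.py <<'E'
for n in("brake_pad","bearing"):
  for s in silhouettes("wrist",n):
    v,u=np.nonzero(s['pixels']);w=onz(W,u.mean(),v.mean(),.024);e=s['extent'];k=onz(W,(e[0]+e[2])/2,e[3],.015);print(n,round(s['p'],2),(R@(w[:2]-[.583,.0048])*1e3).round(1),'rear',(R@(k[:2]-[.583,.0048])*1e3).round(1))
E
python3 st.py
```

```text
[0.49362035 0.03894006 0.19747626] [-1.79974446e+02  8.53934322e-02  1.13435803e+01] [-0.59472927 -0.48666564  0.14425287]
chute TCP [-81.  51.]
0.96 [173.  93. 218. 142.] front [ 29.  194.4]
0.67 [181. 275. 202. 296.] front [-202.6  225.7]
brake_pad 0.96 [  1.3 196. ] rear [-26.3 202.8]
brake_pad 0.67 [-209.9  221.8] rear [-238.4  232.1]
brake_pad 0.59 [53.2 49.9] rear [26.5 48.6]
bearing 0.89 [-98.4 -48.2] rear [-127.4  -58.4]
```

View pics/w9.png

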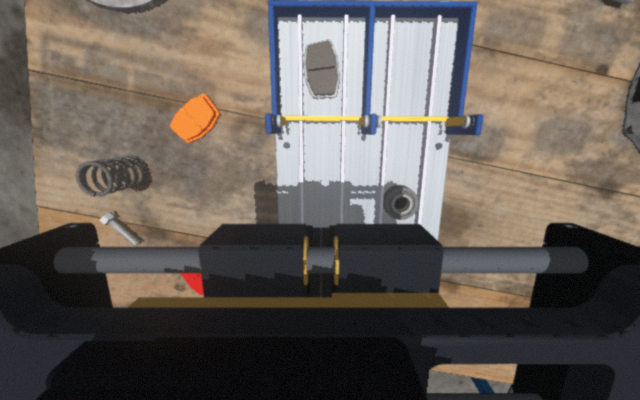

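The pad (322,68) lies in the bay, both flaps hang in line at row 119, and the bearing (401,201) is where it was.

```bash
python3 -c "from cell import *; print(sign_off())"
```

```text
the job is handed in; nothing more can be done
None
```

The brake pad lies wholly behind the left flap, its rear edge about 26 mm past the flap plane. The flap has fallen shut, the bearing and the other flap are undisturbed, and the job was handed in at about 11.5 s.

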